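Reload the spring-fed strip magazine of a wheel dresser

TASK

Load the fresh five-block terracotta dressing strip, steel backing down, into the dresser's channel: push it gently back against the spring follower just until its front end clears the brass sill, let it down flat on the channel floor behind the sill, and let go. Then slide the blue rail fully shut over it. The abrasive is brittle, so never ram the strip against the follower's stop or force it against any part of the dresser, and leave the worn strip and the other things on the bench alone.

Things in the scene. Friction and masses are not known exactly. Their poses are not given: they have to be found in the camera images.
- dresser: Strip dresser fixed to the bench: green foot 100 x 290 x 12 mm carrying a cassette with a straight open-topped channel along y. Origin on the channel's centre line at bench height; z up; +y to the channel's brass-sill (front) end, -y to the green spring housing (y = d-55 to d-145 mm) between green rail guides (x = 23 to 29 mm either side, y = -70 to -180 mm), all 48 mm high. d: see channel_nominal.
- channel_nominal (a point): Point fixed on the dresser (y +8 mm): middle of the channel floor, 20 mm above the bench, if d = 0. The cassette (channel, sill, follower, housing) is clamped d along dresser y, -20 to +20 mm; d is NOT measured: feel or look for it. Channel 20 mm wide, y d-40 to d+54; walls 6 mm thick, tops 32 mm high, flared lips to 36 mm high and 18 mm from centre.
- sill_nominal (a point): Point fixed on the dresser (y +48 mm): top inner edge of the brass sill if d = 0. The sill, a 6 mm thick block across the channel's front end, really has its inner face at y = d+48 mm and its top 26 mm above the bench, 6 mm above the channel floor.
- follower_nominal (a point): Point fixed on the dresser (y -24 mm): follower face at rest if d = 0. The follower, a brass block 14 mm wide, 20 to 36 mm above the bench, pushes toward +y: 3.5 N at rest, 0.3 N more per mm pushed back, hard stop at 14 mm. A strip's front end clears the sill once the follower is back 8 mm; 10 to 12 mm is right; lowering rubs on it, up to 8 N. Released, it holds the strip to the sill.
- strip: Fresh dressing strip (loose, about 100 g): a bar 16 mm wide (x), 80 mm long (y), 30 mm high (z), five terracotta abrasive blocks in a row on a bright steel backing. Stands backing down on the 3 mm cork pad. Origin at its centre, 15 mm above its underside. Its two ends are alike. When seated its centre is 35 mm above the bench, at dresser y = 8 mm + d.
- rail (a joint): Opening of the blue sliding rail, m: 0 = fully shut over the channel (toward dresser +y), 0.142 = drawn back over the housing; starts 0.133 to 0.142. Runs on the foot, so not shifted by d. Stays where left; 3 N moves it. 44 mm wide, 116 mm long, top 56, underside 52, skirts down to 35 mm above the bench; front end at y = 70 mm - opening. It cannot pass a strip that is not down.
- rail_knob (a point): Centre of the black knob on the rail, 14 x 14 mm, 30 mm tall (56 to 86 mm above the bench; this point at 71 mm). At dresser y = -30 mm - rail opening, x = 0. Slides with the rail along the dresser's y.
- worn: Worn strip, not to be used: 16 x 48 x 30 mm, three black blocks on steel, on the cork pad about 110 mm from the fresh one; which lies where varies. Origin at its centre. Leave it.
- jar: Small jar, 48 mm across, 55 mm high; origin under its centre. Leave it.
- brush: Bench brush lying flat; origin at its underside. Leave it.
- loupe: Folding loupe, 36 mm round with a steel tail, 22 mm high; origin under the lens. Leave it.
- tang: Polishing tang, a steel arm about 190 mm long and 45 mm high on small feet; origin at bench height. Leave it.
- cup: White cup, 72 mm across, 90 mm high; origin under its centre. Leave it.
There are look-alikes about, which are no part of the job. Of the things like the strip, leave any that is green or purple; of the rest the smaller one is meant.

How it is judged (in metres and radians):
On the way, in this order (a step that is already met when the one before it is completed fails the run):
1. the fresh strip is down flat on the channel floor, backing down, between follower and sill, while the rail is still open (z of strip in the frame of dresser between 0.032 and 0.0375 m and x of strip in the frame of dresser between -0.004 and 0.004 m and y of strip in the frame of dresser between -0.016 and 0.032 m and angle between the y axis of strip and the y axis of dresser, either way round below 0.06 rad and angle between strip's own z axis and vertical below 0.06 rad and value of joint rail above 0.1 m), for 0.2 s.
2. the rail is slid fully shut over the seated strip (z of strip in the frame of dresser between 0.032 and 0.0375 m and x of strip in the frame of dresser between -0.004 and 0.004 m and y of strip in the frame of dresser between -0.016 and 0.032 m and angle between the y axis of strip and the y axis of dresser, either way round below 0.06 rad and angle between strip's own z axis and vertical below 0.06 rad and value of joint rail below 0.003 m), for 0.2 s.
At the end, for the whole second after the job is handed in: The fresh strip lies at rest flat on the channel floor between follower and sill (centre 32 to 37.5 mm above the bench, within 4 mm of the channel's centre line, within 0.06 rad of level and of the channel's direction), released, and the rail is within 3 mm of fully shut (all of step 2 and linear speed of strip below 0.01 m/s and contact force between strip and the fingers below 0.05 N); the robot touches nothing.
It fails at once if the brittle strip is forced against the dresser (follower, sill, walls, floor or rail) with more than 30 N (contact force between strip and dresser above 30 N).
It fails at once if the brittle strip is tipped more than 50 degrees (angle between strip's own z axis and vertical above 0.87 rad).
It fails at once if the worn strip or another thing on the bench (jar, brush, loupe, tang, cup) is pushed more than 20 mm (distance of any of worn, jar, brush, loupe, tang, cup from where it was at the start of the episode above 0.02 m).
It also fails if it takes over 61 s, if anything falls off the work surface, if the arm or the gripper's body presses on something with over 40 N, if the wrist force passes 120 N, or if a joint passes its speed limit or range.

ROBOT

A 7-joint arm with a two-finger parallel gripper is mounted at the origin on the work surface. World frame = base frame: x ahead of the robot, y to its left, z up, the work surface at z = 0. Lengths are in m, angles in degrees, forces in N, time in s.
With the tool pointing down it reaches from about 0.425 to 0.875 m from the base axis. Payload 4.7 kg.
Tool frame: the origin (TCP) lies midway between the tips of the shut fingers; the grasp point (between the pads) lies env.grip_point_offset behind it (env.grip_point_offset is the distance from the TCP to the grasp point, in m); z points along the fingers, y is the line along which they close (so a half turn about z gives the same grasp; the last joint's range is limited). The gripper opens to 87 mm and grips with 3 to 60 N. Pads are 19 mm wide; open, the fingers measure 117 mm over their backs; the gripper's body (75 mm by 190 mm) begins 51 mm behind the grasp point.
Start: joints at [-72.645, 18.392, -4.016, 83.108, 1.295, 78.541, -3.26], TCP at [0.185, 0.623, 0.223] pointing down, gripper open.
Joint ranges: [-163.93, 163.93], [-17.29, 119.83], [-79.2, 71.16], [3.27, 140.29], [-89.18, 269.18], [5.43, 117.66], [-154.24, 154.24]. Speed limits (degrees/s): [147.25, 147.25, 180, 180, 180, 180, 180].

INTERFACE

Orientations are given as [roll, pitch, yaw] about the fixed x, y, z axes, in that order (R = Rz(yaw) Ry(pitch) Rx(roll)).
In Python, from cell import env gives the robot as it stands.
- The arm moves only by the shell command python3 -m creep 'ROWS' [FORCE]. ROWS is a JSON object of lists of equal length, an entry for each row: "translation": the shift along the tool's x, y, z in units of 0.08 m (1.0 is 0.08 m), a list of three; "turn": the turn, a rotation vector about the tool's x, y, z in units of 180 degrees (1.0 is 180 degrees), a list of three; "grip": the opening, from 0 (shut) to 1 (fully open). In form: {"translation": [[x, y, z], ...], "turn": [[ax, ay, az], ...], "grip": [grip, ...]}. A call has 1 to 5 rows; each row shifts and turns the commanded pose from where the row before left it, along the tool's axes as they then stand; what a row does not reach is not made up. A row lasts 1/8 s, in which the tool goes at most 62.5 mm and 10.7 degrees, less where a joint would pass 70% of its speed; a pose out of reach is approached as far as the arm can. A call with a number of a shift or a turn outside -1 to 1 is refused whole. A call with a gripper value outside its range is refused whole. The fingers move at their own pace and stop on an object; FORCE is the grip in N (left out, the last holds). Time passes only in rows, so rows that do not move let the fingers close. It gives the time, the measured TCP pose, the force, the opening and the grip force at its end, in the units of the state.
- env.get_obs(): the state, without advancing time (a new reading comes with each control period).
- env.read_camera(name): name is "scene" or "top" or "wrist"; returns a dict with "frame" (480x640x3 uint8, red, green, blue), "z_map" (480x640 float32, m along the optical axis (not along the pixel's ray), 0 where there is no reading), "K" (3x3 intrinsics, pixels), "rvec" (rotation vector, rad) and "tvec" (3), from world to camera coordinates, as OpenCV has them. Camera axes: x right, y down, z forward; pixel columns grow to the right and rows downward; lengths in m; the calibration is good to about 2 mm. The wrist camera is an equidistant fisheye: a pixel r from the principal point sees the ray r / f radians off the axis. A picture is of the moment at which its call begins.
- env.sign_off(): hands the job in; it is judged then, once.
The state is a dict: "time_s": time; "qpos": joint angles; "joint_velocities": joint speeds; "effort": joint torques, N m; "tool_pos": TCP position; "tool_rot": TCP orientation; "force": force on the tool from outside, world axes, zero at the start; "wrist_torque": the same for the moment, N m; "grip_width": finger opening in m; "grasp_force": force on a finger pad.
Only numpy, scipy, OpenCV 4.12 (cv2) and the standard library are available. Lean on these libraries where they do the work, as an engineer would, in place of code of your own. Each camera call takes 0.05 s, during which the arm holds its last target. There are 200 camera calls.

## Working session

There is one attempt and no reset: what is moved stays moved. The work goes in short steps, Python scripts to look and compute and a shell command to move; the robot and the scene stay as the last step left them, time stands still between calls to the robot, and variables do not carry over. Pictures are saved under pics/ and viewed, at most 10 in all, crops included, and the job is handed in when it is done.

```bash
mkdir -p pics; ls
cat > h.py <<'E'
from cell import env
import numpy as np, cv2
def cam(n):
    c=env.read_camera(n); R=cv2.Rodrigues(np.array(c["rvec"],float))[0]; return c,R,np.array(c["tvec"],float).ravel()
def cloud(n):
    c,R,t=cam(n); z=c["z_map"].astype(float); K=np.array(c["K"])
    v,u=np.mgrid[:480,:640]
    P=np.stack([(u-K[0,2])/K[0,0]*z,(v-K[1,2])/K[1,1]*z,z],-1)
    W=(P-t)@R
    W[z==0]=np.nan
    return c["frame"],W
E
python3 - <<'E'
from h import *
o=env.get_obs(); print({k:np.round(v,3) for k,v in o.items()}, env.grip_point_offset)
for n in("scene","top"):
    f,W=cloud(n); cv2.imwrite(f"pics/{n}0.png",f[...,::-1]); np.savez(f"{n}0.npz",f=f,W=W)
E
```

```text
pics
{'time_s': np.float64(0.0), 'qpos': array([-72.645,  18.439,  -4.014,  83.173,   1.294,  78.54 ,  -3.261]), 'joint_velocities': array([ 0.052,  0.046,  0.029,  0.009, -0.006, -0.013, -0.028]), 'effort': array([ 0.0000e+00, -4.9128e+01, -4.0400e-01, -3.1254e+01, -6.4000e-02,
        4.4000e-02,  0.0000e+00]), 'tool_pos': array([0.185, 0.623, 0.221]), 'tool_rot': array([-1.79894e+02,  5.00000e-03,  1.63452e+02]), 'force': array([-0.402,  0.419,  0.347]), 'wrist_torque': array([-0.023, -0.057,  0.014]), 'grasp_force': np.float64(0.0), 'grip_width': np.float64(0.087)} 0.0187
```

View pics/top0.png

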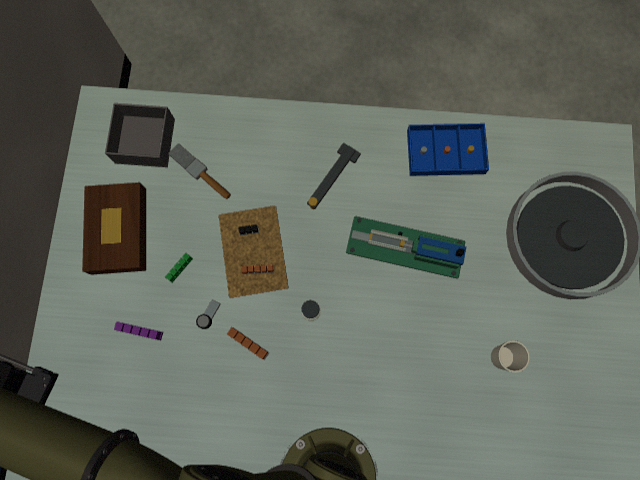

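View pics/scene0.png

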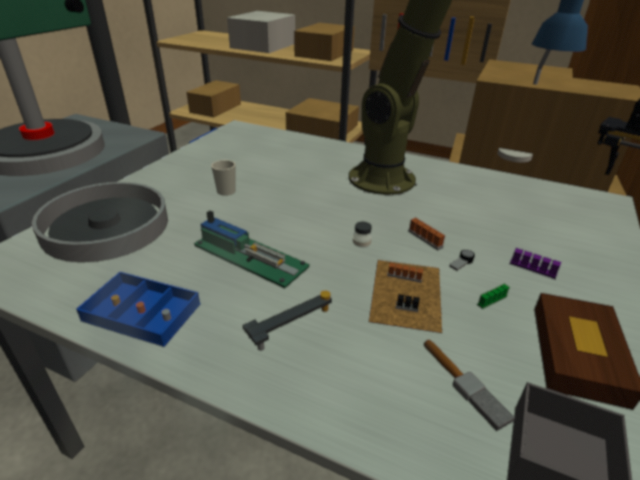

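The top view shows the fresh five-block strip on the cork at about (257,269). A larger lookalike is at (248,343) and the worn strip at (248,230). The dresser is at (405,247), with its rail and knob to the right at (460,252) and its sill end to the left at about (350,235).

Run:
```python
import numpy as np, cv2
d=np.load("top0.npz"); f,W=d["f"],d["W"]
hsv=cv2.cvtColor(f,cv2.COLOR_RGB2HSV)
def show(name,m):
    v,u=np.where(m); P=W[m]; P=P[~np.isnan(P[:,0])]
    c,s,a=cv2.minAreaRect(P[:,:2].astype(np.float32)*1000)
    print(name,len(P),"rect c",np.round(c,1),np.round(s,1),round(a,2),"z pct",np.round(np.percentile(P[:,2],[1,10,50,90,99])*1000,1))
    return P
def box(u0,v0,u1,v1):
    m=np.zeros(f.shape[:2],bool); m[v0:v1,u0:u1]=1; return m
H,S,V=[hsv[...,i].astype(int) for i in range(3)]
top=(W[...,2]>0.025)
show("strip>25",box(235,255,280,282)&top&(W[...,2]<.045))
show("worn",box(232,220,265,240)&top)
show("lookalike",box(222,322,275,365)&(W[...,2]>0.02))
P=show("foot",box(340,208,475,285)&(W[...,2]>0.006)&(W[...,2]<0.017))
show("footgreen",box(340,208,475,285)&(H>45)&(H<90)&(S>90)&(W[...,2]<0.02)&(W[...,2]>.004))
show("railblue",box(340,208,475,285)&(H>95)&(H<125)&(S>100)&(W[...,2]>.045)&(W[...,2]<.065))
show("knob",box(430,208,475,285)&(W[...,2]>.07))
show("jar",box(295,295,325,325)&(W[...,2]>.03))
crop=f[200:300,330:490]; cv2.imwrite("pics/dress0.png",cv2.resize(crop[...,::-1],(800,500),interpolation=cv2.INTER_CUBIC))
```

```text
strip>25 200 rect c [475.5 212.6] [17.3 77.6] 7.36 z pct [26.  29.2 33.6 37.6 40.5]
worn 121 rect c [574.4 246. ] [17.3 45.6] 14.31 z pct [25.8 28.8 32.9 38.  40.8]
lookalike 409 rect c [292.5 216.5] [106.4  21.3] 60.01 z pct [22.8 34.9 40.7 44.6 47.3]
foot 2539 rect c [ 566.4 -161.2] [198.4 346. ] 4.26 z pct [ 6.1  7.4 12.3 15.6 16.8]
footgreen 2115 rect c [ 562.5 -154.2] [288.   99.2] 81.34 z pct [ 6.   9.2 13.  16.6 18.9]
railblue 697 rect c [ 550.2 -235.5] [116.6  45.8] 81.8 z pct [46.2 52.3 56.9 60.7 63.3]
knob 46 rect c [ 544.  -276.4] [12.9 15.6] 82.49 z pct [72.3 76.8 86.5 90.5 92.4]
jar 268 rect c [383.3  72.2] [42.5 41.5] 62.1 z pct [31.9 51.5 55.6 59.7 62. ]
```

View pics/dress0.png

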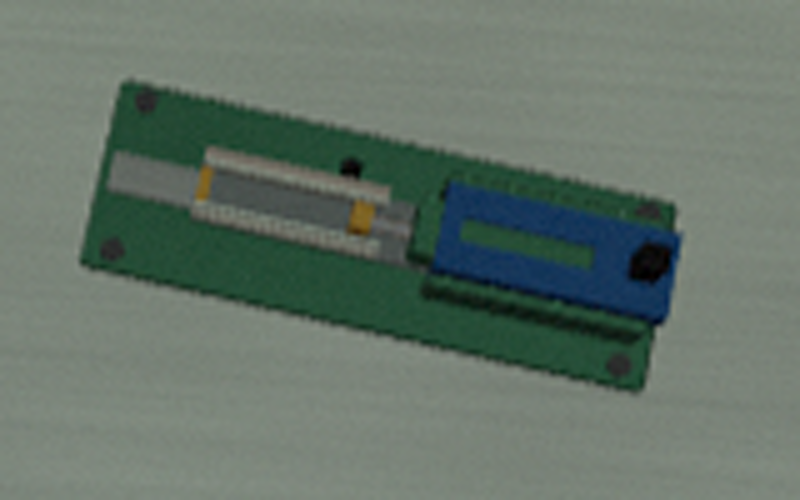

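```bash
cat >> h.py <<'E'
from scipy.spatial.transform import Rotation as Ro
def plan(xyz,yaw,rows=None,tilt=True):
    """print rows (tool-frame units) from present pose to TCP xyz with tool down at yaw"""
    o=env.get_obs(); p=np.array(o["tool_pos"]); R=Ro.from_euler("xyz",o["tool_rot"],degrees=True)
    T=Ro.from_euler("xyz",[180,0,yaw],degrees=True); d=np.array(xyz)-p
    rv=(R.inv()*T).as_rotvec()
    n=rows or int(max(1,np.ceil(np.linalg.norm(d)/.060),np.ceil(np.degrees(np.linalg.norm(rv))/10.5)))
    st=Ro.from_rotvec(rv/n); tr=[]; 
    for i in range(n):
        tr.append(np.round(R.inv().apply(d/n)/.08,3).tolist()); R=R*st
    print("now",np.round(p,4),np.round(o["tool_rot"],2),"n",n,"d",np.round(d,4)); print(tr); print("turn",np.round(np.degrees(rv)/180/n,4).tolist())
E
python3 -c "
from h import *
plan([.4755,.2126,.16],97.4)"
```

```text
now [0.185  0.6226 0.2216] [-1.7990e+02  1.0000e-02  1.6345e+02] n 9 d [ 0.2905 -0.41   -0.0616]
[[-0.549, -0.431, 0.086], [-0.599, -0.357, 0.086], [-0.64, -0.278, 0.086], [-0.67, -0.194, 0.086], [-0.69, -0.106, 0.086], [-0.698, -0.017, 0.086], [-0.694, 0.072, 0.086], [-0.679, 0.16, 0.086], [-0.653, 0.245, 0.086]]
turn [-0.0001, 0.0, 0.0408]
```

```bash
python3 -m creep '{"translation":[[-0.55,-0.43,0.09],[-0.6,-0.36,0.09],[-0.64,-0.28,0.09],[-0.67,-0.19,0.09],[-0.69,-0.11,0.09]],"turn":[[0,0,0.041],[0,0,0.041],[0,0,0.041],[0,0,0.041],[0,0,0.041]],"grip":[1,1,1,1,1]}'
python3 -m creep '{"translation":[[-0.7,-0.02,0.09],[-0.69,0.07,0.09],[-0.68,0.16,0.09],[-0.65,0.24,0.09],[0,0,0]],"turn":[[0,0,0.041],[0,0,0.041],[0,0,0.041],[0,0,0.041],[0,0,0]],"grip":[1,1,1,1,1]}'
python3 - <<'E'
from h import *
plan([.4755,.2126,.16],97.4)
c,R,t=cam("wrist"); print(np.array(c["K"]).round(1).tolist()); f=c["frame"]; cv2.imwrite("pics/w1.png",f[...,::-1])
E
```

```text
time_s: 0.72
tool_pos: [0.3469, 0.393, 0.1861]
tool_rot: [-180.0, 0.0, 126.3]
force: [1.0, 1.3, 0.4]
grip_width: 0.0873
grasp_force: 0.0
time_s: 1.35
tool_pos: [0.4756, 0.2066, 0.1571]
tool_rot: [-180.0, 0.1, 96.5]
force: [-0.1, 0.5, 0.3]
grip_width: 0.0872
grasp_force: 0.0
now [0.4756 0.2066 0.1571] [-1.7997e+02  1.4000e-01  9.6490e+01] n 1 d [-0.0001  0.006   0.0029]
[[0.074, 0.007, -0.037]]
turn [-0.0001, 0.0008, -0.0051]
[[371.6, 0.0, 320.3], [0.0, 371.6, 242.4], [0.0, 0.0, 1.0]]
```

View pics/w1.png

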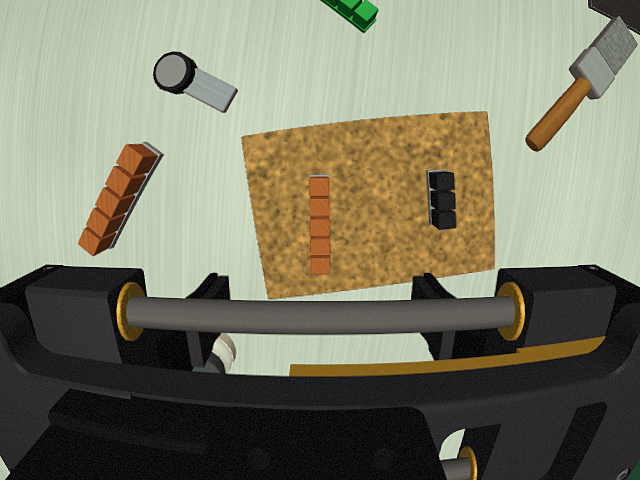

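The wrist view shows the fresh strip at (319,225), with its ends at rows 176 and 275. The worn strip is to its right at (442,200). Next I'll work out the strip's pose from the fisheye model.

```bash
cat >> h.py <<'E'
def wray(c,R,t,uv,z):
    """fisheye pixels -> world points at height z"""
    K=np.array(c["K"]); uv=np.atleast_2d(np.array(uv,float)); d=(uv-K[:2,2])/K[0,0]; th=np.linalg.norm(d,axis=1,keepdims=True)+1e-9
    r=np.hstack([d/th*np.sin(th),np.cos(th)])@R; C=-R.T@t
    return C+r*((z-C[2])/r[:,2:])
E
python3 - <<'E'
from h import *
c,R,t=cam("wrist"); f=c["frame"]; h=cv2.cvtColor(f,cv2.COLOR_RGB2HSV).astype(int)
m=(h[...,0]<13)&(h[...,1]>140)&(h[...,2]>100); b=np.zeros_like(m); b[165:285,300:340]=1; m&=b
n,l,s,ce=cv2.connectedComponentsWithStats(cv2.morphologyEx(m.astype(np.uint8),cv2.MORPH_CLOSE,np.ones((5,5))))
i=1+np.argmax(s[1:,4]); print(s[i]); v,u=np.where(l==i)
P=wray(c,R,t,np.c_[u,v],.033)*1000
print(cv2.minAreaRect(P[:,:2].astype(np.float32)), "cam",-R.T@t, "depth z at centre",c["z_map"][225,319])
print(wray(c,R,t,[[428,170],[455,172],[455,228],[433,229]],.033))
E
```

```text
[ 311  181   20   97 1845]
((475.35198974609375, 212.41455078125), (14.901755332946777, 78.26731872558594), 7.1677751541137695) cam [0.46782868 0.27561697 0.32007808] depth z at centre 0.2918381
[[0.55377214 0.2713564  0.033     ]
 [0.57681263 0.27344083 0.033     ]
 [0.58526357 0.22801413 0.033     ]
 [0.5661474  0.22472222 0.033     ]]
```

```bash
python3 -c "
from h import *
plan([.4754,.2124,.0225],97.2,3)"
```

```text
now [0.4734 0.2118 0.1574] [-1.7994e+02 -1.0000e-02  9.6990e+01] n 3 d [ 0.002   0.0006 -0.1349]
[[0.001, 0.009, 0.562], [0.001, 0.009, 0.562], [0.002, 0.009, 0.562]]
turn [-0.0001, -0.0, -0.0004]
```

```bash
python3 -m creep '{"translation":[[0,0.025,0.5],[0,0,0.5],[0,0,0.45],[0,0,0],[0,0,0]],"turn":[[0,0,0],[0,0,0],[0,0,0],[0,0,0],[0,0,0]],"grip":[1,1,1,1,1]}' 45
python3 -c "
from h import *
plan([.4754,.2124,.0225],97.2,1)"
```

```text
time_s: 2.08
tool_pos: [0.476, 0.2137, 0.043]
tool_rot: [179.9, -0.1, 97.1]
force: [0.6, -0.0, -0.6]
grip_width: 0.0872
grasp_force: 0.0
now [0.476  0.2137 0.043 ] [ 1.7992e+02 -6.0000e-02  9.7140e+01] n 1 d [-0.0006 -0.0013 -0.0205]
[[-0.016, -0.01, 0.256]]
turn [0.0005, -0.0003, -0.0003]
```

```bash
python3 -m creep '{"translation":[[-0.016,-0.01,0.256],[0,0,0],[0,0,0]],"turn":[[0,0,0],[0,0,0],[0,0,0]],"grip":[1,1,1]}'
python3 -m creep '{"translation":[[0,0,0],[0,0,0],[0,0,0],[0,0,0],[0,0,0]],"turn":[[0,0,0],[0,0,0],[0,0,0],[0,0,0],[0,0,0]],"grip":[0,0,0,0,0]}' 45
```

```text
time_s: 2.45
tool_pos: [0.4759, 0.2118, 0.0229]
tool_rot: [179.9, -0.1, 97.1]
force: [-0.0, -0.0, -0.3]
grip_width: 0.0871
grasp_force: 0.0
time_s: 3.08
tool_pos: [0.4749, 0.2109, 0.0212]
tool_rot: [-180.0, 0.0, 97.0]
force: [-0.0, -0.5, -0.5]
grip_width: 0.0449
grasp_force: 0.0
```

```bash
python3 -m creep '{"translation":[[0,0,0],[0,0,0],[0,0,0],[0,0,0],[0,0,0]],"turn":[[0,0,0],[0,0,0],[0,0,0],[0,0,0],[0,0,0]],"grip":[0,0,0,0,0]}' 45
python3 -m creep '{"translation":[[0,0,0],[0,0,-0.25],[0,0,-0.5],[0,0,-0.5],[0,0,0]],"turn":[[0,0,0],[0,0,0],[0,0,0],[0,0,0],[0,0,0]],"grip":[0,0,0,0,0]}' 45
```

```text
time_s: 3.7
tool_pos: [0.475, 0.2109, 0.0213]
tool_rot: [180.0, -0.0, 97.0]
force: [1.0, 0.4, -0.4]
grip_width: 0.0153
grasp_force: 45.0
time_s: 4.32
tool_pos: [0.4772, 0.2121, 0.1246]
tool_rot: [179.6, -0.2, 97.0]
force: [-0.2, -0.0, -0.7]
grip_width: 0.0152
grasp_force: 45.0
```

```bash
python3 -c "
from h import *
plan([.550,-.235,.19],81.5,9)"
```

```text
now [0.4772 0.2121 0.1246] [179.65  -0.18  97.03] n 9 d [ 0.0728 -0.4471  0.0654]
[[-0.628, 0.025, -0.093], [-0.627, 0.044, -0.092], [-0.626, 0.063, -0.092], [-0.624, 0.081, -0.092], [-0.621, 0.1, -0.092], [-0.618, 0.119, -0.092], [-0.614, 0.137, -0.091], [-0.61, 0.155, -0.091], [-0.605, 0.174, -0.091]]
turn [0.0002, -0.0001, 0.0096]
```

```bash
python3 -m creep '{"translation":[[-0.4,0.02,-0.2],[-0.63,0.04,-0.15],[-0.63,0.06,-0.1],[-0.63,0.08,-0.09],[-0.63,0.1,-0.09]],"turn":[[0,0,0.0096],[0,0,0.0096],[0,0,0.0096],[0,0,0.0096],[0,0,0.0096]],"grip":[0,0,0,0,0]}'
python3 -m creep '{"translation":[[-0.62,0.12,-0.09],[-0.62,0.14,-0.09],[-0.61,0.16,0],[-0.61,0.17,0],[-0.2,0,0]],"turn":[[0,0,0.0096],[0,0,0.0096],[0,0,0.0096],[0,0,0.0096],[0,0,0]],"grip":[0,0,0,0,0]}'
python3 -m creep '{"translation":[[0,0,0],[0,0,0]],"turn":[[0,0,0],[0,0,0]],"grip":[0,0]}'
python3 - <<'E'
from h import *
c,R,t=cam("wrist"); f=c["frame"]; cv2.imwrite("pics/w2.png",f[...,::-1]); np.savez("w2.npz",f=f,K=c["K"],R=R,t=t,z=c["z_map"])
E
```

```text
time_s: 4.95
tool_pos: [0.5115, -0.0242, 0.1711]
tool_rot: [-179.9, 0.0, 88.2]
force: [0.8, 0.8, 0.1]
grip_width: 0.0158
grasp_force: 45.0
time_s: 5.58
tool_pos: [0.5405, -0.242, 0.1853]
tool_rot: [-179.9, 0.2, 81.1]
force: [-1.4, 0.2, -1.7]
grip_width: 0.0161
grasp_force: 45.0
time_s: 5.82
tool_pos: [0.5426, -0.2347, 0.1855]
tool_rot: [-179.9, -0.1, 81.6]
force: [1.2, 0.3, -1.2]
grip_width: 0.0157
grasp_force: 45.0
```

View pics/w2.png

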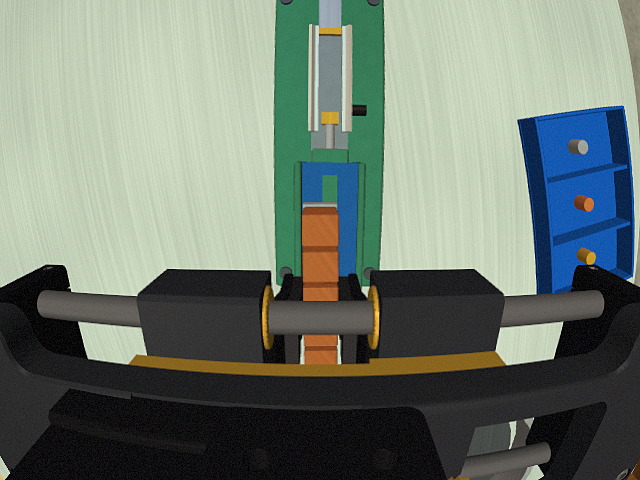

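The strip is held level. The sill is at (330,31), the follower face near (330,112), and the channel walls at columns 312 and 350. Next I'll crop in for precise pixels.

Run:
```python
import numpy as np,cv2
f=np.load("w2.npz")["f"]; cv2.imwrite("pics/w2c.png",cv2.resize(f[0:140,260:400][...,::-1],None,fx=4.2,fy=4.2,interpolation=cv2.INTER_CUBIC))
```

```text
(no output)
```

View pics/w2c.png

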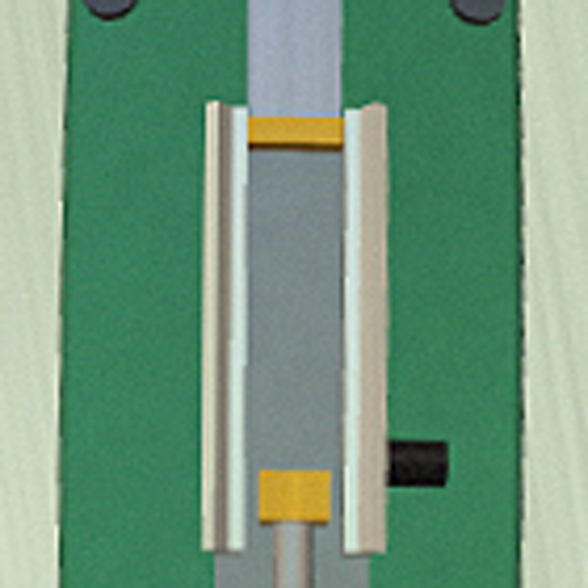

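Run:
```python
from h import *
d=np.load("w2.npz"); c={"K":d["K"]}; R,t=d["R"],d["t"]
q=lambda x,y:(260+x/4.2-.4,y/4.2-.4)
def w(x,y,z): return wray(c,R,t,[q(x,y)],z)[0]*1000
pts={"sill_in":w(295.5,143,26),"sill_out":w(295.5,117,26)} if 0 else {}
W=lambda x,y,z: wray(c,R,t,[q(x,y)],z)[0]*1000
si=W(295.5,142,.026); so=W(295.5,117,.026); fo=W(295,470,.036); fb=W(295,522,.036)
sl,sr=W(247.5,120,.026),W(343.5,120,.026)
ed=[W(62,100,.012),W(522,100,.012),W(62,500,.012),W(522,500,.012)]
for n,p in zip("sillin sillout folfront folback sl sr".split(),[si,so,fo,fb,sl,sr]): print(n,p.round(1))
u=(so-fb)[:2]; print("len sillout-folback",np.linalg.norm(u),"sillin-fol (72)",np.linalg.norm((si-fo)[:2]),"yaw",np.degrees(np.arctan2(-u[0],u[1])),"sillw",np.linalg.norm(sl-sr))
mids=[(ed[0]+ed[1])/2,(ed[2]+ed[3])/2]; e=(mids[0]-mids[1])[:2]; print("foot",mids, np.degrees(np.arctan2(-e[0],e[1])),np.linalg.norm(ed[0]-ed[1]))
wl=[W(204,300,.036),W(387,300,.036)];print("lips mid",(wl[0]+wl[1])/2,np.linalg.norm(wl[0]-wl[1]))
# strip top in hand: mask orange
f=d["f"]; h=cv2.cvtColor(f,cv2.COLOR_RGB2HSV).astype(int)
m=(h[...,0]<13)&(h[...,1]>140)&(h[...,2]>90); b=np.zeros_like(m); b[200:280,290:350]=1; m&=b
for r in range(212,270,12):
    k=np.where(m[r])[0]; a=wray(c,R,t,[[k.min()-.5,r],[k.max()+.5,r]],.1855-.020+.030)*1000; print(r,k.min(),k.max(),a.mean(0).round(1),np.linalg.norm(a[0]-a[1]).round(1))
k=np.where(m.sum(1)>15)[0].min(); print("front top row",k,wray(c,R,t,[[320,k]],.1955)*1000)
print(env.get_obs()["tool_pos"],env.get_obs()["tool_rot"])
# foot ends from the top camera (dresser y=-140..)
```

```text
sillin [577.3 -67.   26. ]
sillout [578.1 -61.4  26. ]
folfront [ 566.3 -138.4   36. ]
folback [ 564.8 -148.8   36. ]
sl [568.2 -60.6  26. ]
sr [587.9 -63.3  26. ]
len sillout-folback 88.42710054221918 sillin-fol (72) 72.18896318549864 yaw -8.683736258837065 sillw 19.83531364794617
foot [array([579.45778966, -51.01052221,  12.        ]), array([ 565.96959757, -141.58760041,   12.        ])] -8.469900116632468 100.054718352268
lips mid [ 571.58653761 -103.66208556   36.        ] 36.24038587118098
212 303 336 [ 549.8 -194.9  195.5] 14.2
224 302 338 [ 549.2 -200.   195.5] 15.6
236 302 338 [ 548.5 -205.1  195.5] 15.7
248 303 336 [ 547.5 -210.3  195.5] 14.5
260 302 336 [ 546.5 -215.6  195.5] 15.1
front top row 207 [[ 550.29459345 -192.86752101  195.5       ]]
[ 0.54294891 -0.23443661  0.18573042] [-1.79967350e+02 -9.24746782e-02  8.16411803e+01]
```

```bash
python3 -c "
from h import *
plan([.5729,-.0926,.085],81.45,4)"
```

```text
now [ 0.5429 -0.2344  0.1857] [-1.7997e+02 -9.0000e-02  8.1640e+01] n 4 d [ 0.03    0.1418 -0.1007]
[[0.452, 0.028, 0.315], [0.452, 0.028, 0.315], [0.452, 0.028, 0.315], [0.452, 0.027, 0.315]]
turn [-0.0, -0.0001, 0.0003]
```

```bash
python3 -m creep '{"translation":[[0.46,0.03,0.2],[0.45,0.03,0.3],[0.45,0.03,0.3],[0.45,0.02,0.4],[0,0,0.06]],"turn":[[0,0,0.0003],[0,0,0.0003],[0,0,0.0003],[0,0,0.0003],[0,0,0]],"grip":[0,0,0,0,0]}'
python3 -m creep '{"translation":[[0,0,0],[0,0,0],[0,0,0]],"turn":[[0,0,0],[0,0,0],[0,0,0]],"grip":[0,0,0]}'
python3 - <<'E'
from h import *
c,R,t=cam("wrist"); f=c["frame"]; cv2.imwrite("pics/w3.png",cv2.resize(f[130:330,220:420][...,::-1],None,fx=3,fy=3,interpolation=cv2.INTER_CUBIC)); np.savez("w3.npz",f=f,K=c["K"],R=R,t=t,z=c["z_map"])
plan([.5729,-.0926,.085],81.45,1)
E
```

```text
time_s: 6.5
tool_pos: [0.572, -0.0878, 0.0827]
tool_rot: [-179.7, -0.1, 81.8]
force: [-0.1, -0.5, -0.9]
grip_width: 0.0152
grasp_force: 45.0
time_s: 6.88
tool_pos: [0.5734, -0.0958, 0.0863]
tool_rot: [179.9, -0.0, 81.2]
force: [-0.0, 0.5, -0.8]
grip_width: 0.0153
grasp_force: 45.0
now [ 0.5734 -0.0957  0.0861] [ 1.7992e+02 -2.0000e-02  8.1190e+01] n 1 d [-0.0005  0.0031 -0.0011]
[[0.037, -0.012, 0.013]]
turn [0.0004, -0.0001, -0.0014]
```

View pics/w3.png

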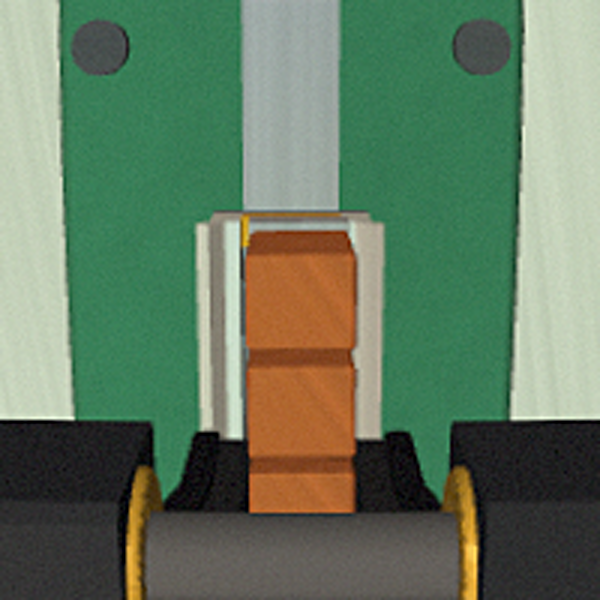

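The held strip (columns 248–355) sits about 2 mm to the right of the channel's centre line (lips at 197 and 384). I'll measure that before correcting it.

Run:
```python
from h import *
d=np.load("w3.npz"); c={"K":d["K"]}; R,t=d["R"],d["t"]
W=lambda x,y,z: wray(c,R,t,[(220+x/3-.33,130+y/3-.33)],z)[0]*1000
a=np.radians(-8.6); ex=np.array([np.cos(a),np.sin(a)]); ey=np.array([-np.sin(a),np.cos(a)]); s=np.array([577.3,-67.])
loc=lambda p:np.round([(p[:2]-s)@ex,(p[:2]-s)@ey],2)
for y in (230,420): 
    print("lips",y,loc(W(197+ (y-225)*8/205,y,.036)),loc(W(384-(y-225)*3/205,y,.036)))
print("ramp",loc(W(243,190,.026)),loc(W(340,190,.026)), loc(W(243,20,.026)),loc(W(340,20,.026)))
print("foot",loc(W(60,40,.012)),loc(W(521,40,.012)))
zt=.086-.0195+.03
for y in (300,400,490): print("strip",loc(W(248,y,zt)),loc(W(355,y,zt)))
print("front top edge",loc(W(301,250,zt)), "sill outer?",loc(W(291,214,.026)))
print("tcp",loc(np.array([573.4,-95.7])))
```

```text
lips 230 [-17.95   4.64] [18.2   4.48]
lips 420 [-17.45 -34.04] [ 18.19 -34.17]
ramp [-9.48 11.19] [10.03 11.1 ] [-9.16 45.36] [10.02 45.26]
foot [-49.11  42.68] [49.16 42.17]
strip [-5.35  3.92] [9.65 3.86]
strip [ -5.58 -10.77] [  9.78 -10.83]
strip [ -5.84 -24.71] [  9.94 -24.77]
front top edge [ 2.1 11. ] sill outer? [0.15 6.24]
tcp [  0.44 -28.96]
```

```bash
python3 -m creep '{"translation":[[0.038,-0.024,0],[0,0,0.12],[0,0,0.12],[0,0,0.08],[0,0,0]],"turn":[[0,0,-0.002],[0,0,0],[0,0,0],[0,0,0],[0,0,0]],"grip":[0,0,0,0,0]}'
python3 -m creep '{"translation":[[0,0,0],[0,0,0],[0,0,0]],"turn":[[0,0,0],[0,0,0],[0,0,0]],"grip":[0,0,0]}'
python3 - <<'E'
from h import *
c,R,t=cam("wrist"); f=c["frame"]; cv2.imwrite("pics/w4.png",cv2.resize(f[130:330,220:420][...,::-1],None,fx=3,fy=3,interpolation=cv2.INTER_CUBIC)); np.savez("w4.npz",f=f,K=c["K"],R=R,t=t,z=c["z_map"])
E
```

```text
time_s: 7.55
tool_pos: [0.571, -0.0915, 0.0587]
tool_rot: [-179.9, 0.0, 81.6]
force: [-0.5, 1.0, -0.6]
grip_width: 0.0157
grasp_force: 45.0
time_s: 7.92
tool_pos: [0.5718, -0.0916, 0.06]
tool_rot: [180.0, -0.0, 81.6]
force: [0.1, 0.6, -1.9]
grip_width: 0.0153
grasp_force: 45.0
```

View pics/w4.png

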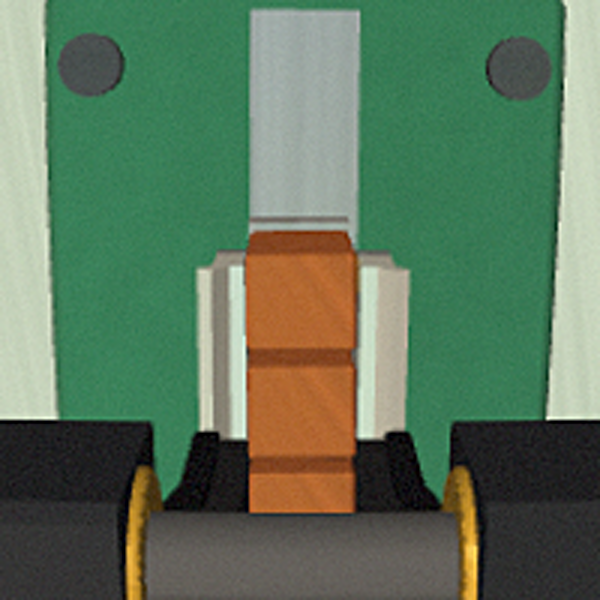

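The strip (247–355, centre 301.5) is now within about 0.4 mm of the channel centre (lips 197–409, centre 303; ramp centre 304.5). I'll nudge it and lower it.

```bash
python3 -m creep '{"translation":[[0,0.005,0.05],[0,0,0.05],[0,0,0.04],[0,0,0],[0,0,0]],"turn":[[0,0,0],[0,0,0],[0,0,0],[0,0,0],[0,0,0]],"grip":[0,0,0,0,0]}'
python3 -m creep '{"translation":[[-0.025,0,0],[-0.025,0,0],[0,0,0],[0,0,0]],"turn":[[0,0,0],[0,0,0],[0,0,0],[0,0,0]],"grip":[0,0,0,0]}'
```

```text
time_s: 8.6
tool_pos: [0.5721, -0.0916, 0.0485]
tool_rot: [180.0, -0.0, 81.6]
force: [0.9, 0.5, -1.2]
grip_width: 0.016
grasp_force: 45.0
time_s: 9.1
tool_pos: [0.5715, -0.0955, 0.0485]
tool_rot: [180.0, -0.0, 81.6]
force: [-0.5, -0.0, -0.7]
grip_width: 0.0156
grasp_force: 45.0
```

```bash
python3 -m creep '{"translation":[[-0.025,0,0],[0,0,0],[0,0,0]],"turn":[[0,0,0],[0,0,0],[0,0,0]],"grip":[0,0,0]}'
python3 -m creep '{"translation":[[-0.025,0,0],[0,0,0],[0,0,0]],"turn":[[0,0,0],[0,0,0],[0,0,0]],"grip":[0,0,0]}'
python3 -m creep '{"translation":[[-0.025,0,0],[0,0,0],[0,0,0]],"turn":[[0,0,0],[0,0,0],[0,0,0]],"grip":[0,0,0]}'
```

```text
time_s: 9.48
tool_pos: [0.5712, -0.0975, 0.0485]
tool_rot: [180.0, -0.0, 81.6]
force: [-0.6, -1.0, -1.2]
grip_width: 0.0159
grasp_force: 45.0
time_s: 9.85
tool_pos: [0.5709, -0.0995, 0.0485]
tool_rot: [180.0, -0.0, 81.6]
force: [0.3, 0.5, -0.9]
grip_width: 0.0156
grasp_force: 45.0
time_s: 10.22
tool_pos: [0.5708, -0.1005, 0.0485]
tool_rot: [180.0, -0.1, 81.7]
force: [0.0, 3.7, 0.3]
grip_width: 0.0158
grasp_force: 45.0
```

```bash
python3 -m creep '{"translation":[[-0.025,0,0],[-0.025,0,0],[0,0,0],[0,0,0]],"turn":[[0,0,0],[0,0,0],[0,0,0],[0,0,0]],"grip":[0,0,0,0]}'
python3 -m creep '{"translation":[[-0.025,0,0],[-0.025,0,0],[0,0,0],[0,0,0]],"turn":[[0,0,0],[0,0,0],[0,0,0],[0,0,0]],"grip":[0,0,0,0]}'
```

```text
time_s: 10.72
tool_pos: [0.5701, -0.105, 0.0485]
tool_rot: [180.0, -0.0, 81.6]
force: [-0.2, 5.2, 0.4]
grip_width: 0.0157
grasp_force: 45.0
time_s: 11.22
tool_pos: [0.5696, -0.1084, 0.0485]
tool_rot: [-180.0, -0.1, 81.6]
force: [1.1, 5.3, 0.7]
grip_width: 0.0156
grasp_force: 45.0
```

```bash
python3 -m creep '{"translation":[[-0.028,0,0],[0,0,0],[0,0,0]],"turn":[[0,0,0],[0,0,0],[0,0,0]],"grip":[0,0,0]}'
python3 - <<'E'
from h import *
c,R,t=cam("wrist"); f=c["frame"]; cv2.imwrite("pics/w5.png",cv2.resize(f[130:330,220:420][...,::-1],None,fx=3,fy=3,interpolation=cv2.INTER_CUBIC)); np.savez("w5.npz",f=f,K=c["K"],R=R,t=t,z=c["z_map"])
print(env.get_obs()["tool_pos"])
E
```

```text
time_s: 11.6
tool_pos: [0.5693, -0.1102, 0.0486]
tool_rot: [-180.0, -0.1, 81.7]
force: [-0.1, 6.7, 1.9]
grip_width: 0.0157
grasp_force: 45.0
[ 0.56932711 -0.11023775  0.0485731 ]
```

View pics/w5.png

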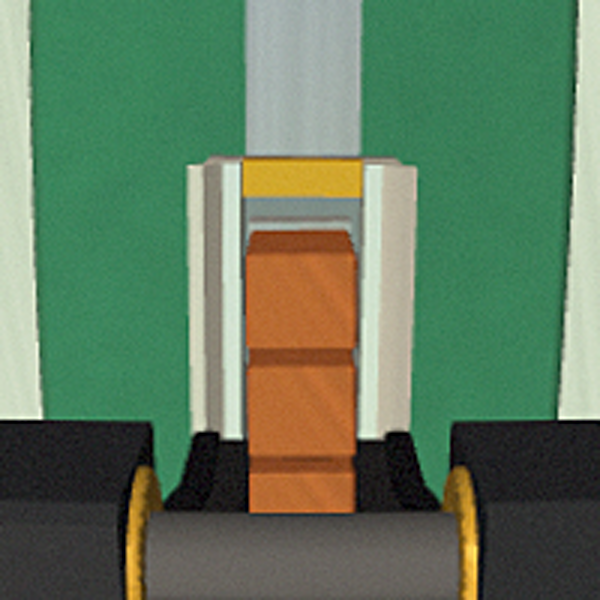

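The strip hasn't slipped. Its front steel edge (row 216) is about 3 mm behind the sill's inner edge (row 198), so it clears. I'll lower it gently.

```bash
python3 -m creep '{"translation":[[0,0,0.03],[0,0,0.03],[0,0,0.02],[0,0,0],[0,0,0]],"turn":[[0,0,0],[0,0,0],[0,0,0],[0,0,0],[0,0,0]],"grip":[0,0,0,0,0]}'
```

```text
time_s: 12.28
tool_pos: [0.5699, -0.1103, 0.0425]
tool_rot: [179.9, -0.1, 81.7]
force: [2.0, 5.9, 1.2]
grip_width: 0.0156
grasp_force: 45.0
```

```bash
python3 -m creep '{"translation":[[0,0,0.02],[0,0,0],[0,0,0]],"turn":[[0,0,0],[0,0,0],[0,0,0]],"grip":[0,0,0]}'
python3 -m creep '{"translation":[[0,0,0.013],[0,0,0],[0,0,0]],"turn":[[0,0,0],[0,0,0],[0,0,0]],"grip":[0,0,0]}'
```

```text
time_s: 12.65
tool_pos: [0.57, -0.1103, 0.041]
tool_rot: [179.9, -0.1, 81.7]
force: [1.2, 5.9, 1.4]
grip_width: 0.0155
grasp_force: 45.0
time_s: 13.02
tool_pos: [0.5701, -0.1104, 0.04]
tool_rot: [179.9, -0.1, 81.7]
force: [1.4, 6.8, 2.0]
grip_width: 0.0155
grasp_force: 45.0
```

```bash
python3 -m creep '{"translation":[[0,0,0.01],[0,0,0],[0,0,0]],"turn":[[0,0,0],[0,0,0],[0,0,0]],"grip":[0,0,0]}'
python3 -m creep '{"translation":[[0,0,0.008],[0,0,0],[0,0,0]],"turn":[[0,0,0],[0,0,0],[0,0,0]],"grip":[0,0,0]}'
```

```text
time_s: 13.4
tool_pos: [0.5701, -0.1103, 0.0392]
tool_rot: [179.9, -0.1, 81.7]
force: [0.8, 6.2, 2.2]
grip_width: 0.0153
grasp_force: 45.0
time_s: 13.78
tool_pos: [0.5701, -0.1104, 0.0386]
tool_rot: [179.9, -0.1, 81.7]
force: [1.0, 6.1, 1.8]
grip_width: 0.0157
grasp_force: 45.0
```

```bash
python3 -m creep '{"translation":[[0,0,0.008],[0,0,0],[0,0,0]],"turn":[[0,0,0],[0,0,0],[0,0,0]],"grip":[0,0,0]}'
python3 - <<'E'
from h import *
d=np.load("w5.npz")
c,R,t=cam("wrist"); f=c["frame"]; cv2.imwrite("pics/w6.png",cv2.resize(f[130:330,220:420][...,::-1],None,fx=3,fy=3,interpolation=cv2.INTER_CUBIC))
E
```

```text
time_s: 14.15
tool_pos: [0.5701, -0.1104, 0.0383]
tool_rot: [179.9, -0.1, 81.7]
force: [0.6, 7.0, 4.2]
grip_width: 0.0156
grasp_force: 45.0
```

View pics/w6.png

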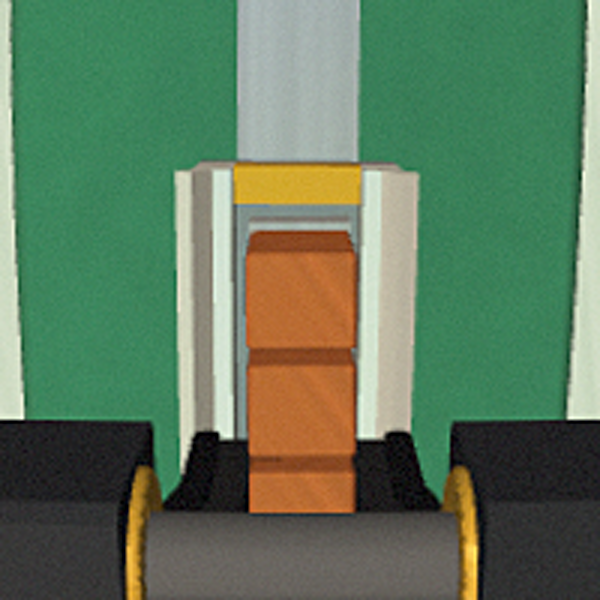

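The vertical force rose to 4 N, so the strip is on the floor behind the sill. It is about 0.7 mm off the centre line, which is fine. I'll release and lift.

```bash
python3 -m creep '{"translation":[[0,0,0],[0,0,0],[0,0,0],[0,0,0],[0,0,0]],"turn":[[0,0,0],[0,0,0],[0,0,0],[0,0,0],[0,0,0]],"grip":[0.3,0.5,0.6,0.6,0.6]}'
python3 -m creep '{"translation":[[0,0,-0.1],[0,0,-0.3],[0,0,-0.5],[0,0,-0.5],[0,0,0]],"turn":[[0,0,0],[0,0,0],[0,0,0],[0,0,0],[0,0,0]],"grip":[0.6,0.6,0.6,0.6,0.6]}'
python3 -m creep '{"translation":[[-0.7,0,0],[0,0,0],[0,0,0]],"turn":[[0,0,0],[0,0,0],[0,0,0]],"grip":[0.6,0.6,0.6]}'
python3 - <<'E'
from h import *
c,R,t=cam("wrist"); f=c["frame"]; cv2.imwrite("pics/w7.png",f[...,::-1]); np.savez("w7.npz",f=f,K=c["K"],R=R,t=t,z=c["z_map"])
print(env.get_obs()["tool_pos"])
E
```

```text
time_s: 14.82
tool_pos: [0.569, -0.1119, 0.0373]
tool_rot: [-180.0, 0.0, 81.6]
force: [0.5, -0.1, 0.4]
grip_width: 0.0506
grasp_force: 0.0
time_s: 15.45
tool_pos: [0.5716, -0.1123, 0.1535]
tool_rot: [179.6, -0.1, 81.6]
force: [0.7, 0.1, -0.0]
grip_width: 0.052
grasp_force: 0.0
time_s: 15.82
tool_pos: [0.5605, -0.1669, 0.1488]
tool_rot: [-179.9, -0.0, 81.6]
force: [-0.2, 0.2, -0.1]
grip_width: 0.0522
grasp_force: 0.0
[ 0.56077672 -0.16602589  0.14877988]
```

View pics/w7.png

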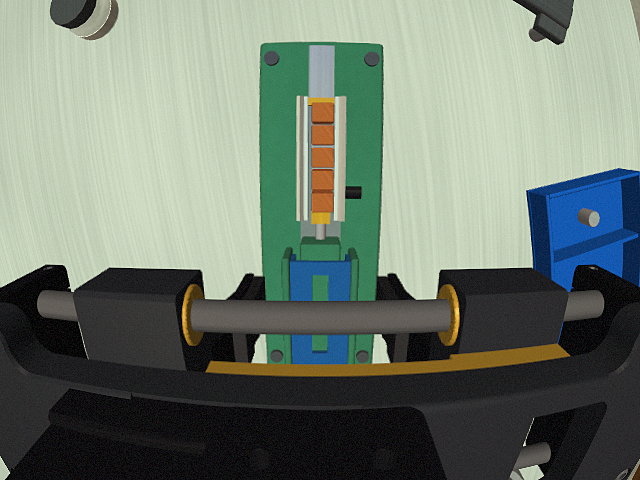

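The strip lies flat and straight between the follower (320,218) and the sill (322,100). Next I'll shut the fingers, come down behind the knob and push the rail closed.

```bash
python3 -c "
from h import *
plan([.5421,-.3013,.149],81.6,3)"
```

```text
now [ 0.5608 -0.166   0.1488] [-1.7995e+02 -4.0000e-02  8.1670e+01] n 3 d [-0.0187 -0.1353  0.0002]
[[-0.569, 0.005, -0.001], [-0.569, 0.005, -0.001], [-0.569, 0.005, -0.001]]
turn [-0.0001, -0.0001, 0.0001]
```

```bash
python3 -m creep '{"translation":[[-0.57,0.005,0],[-0.57,0.005,0],[-0.57,0.005,0],[0,0,0],[0,0,0]],"turn":[[0,0,0],[0,0,0],[0,0,0],[0,0,0],[0,0,0]],"grip":[0,0,0,0,0]}'
python3 -m creep '{"translation":[[0,0,0],[0,0,0],[0,0,0]],"turn":[[0,0,0],[0,0,0],[0,0,0]],"grip":[0,0,0]}'
python3 - <<'E'
from h import *
plan([.5421,-.3013,.068],81.6,3)
f,W=cloud("top"); m=np.zeros(f.shape[:2],bool); m[215:285,430:475]=1
h=cv2.cvtColor(f,cv2.COLOR_RGB2HSV).astype(int)
b=np.zeros_like(m); b[208:285,340:475]=1; b&=(h[...,0]>95)&(h[...,0]<125)&(h[...,1]>100)&(W[...,2]>.045)&(W[...,2]<.065)
print(cv2.minAreaRect(W[b][:,:2].astype(np.float32)*1000))
E
```

```text
time_s: 16.5
tool_pos: [0.5428, -0.3008, 0.1488]
tool_rot: [-180.0, -0.1, 81.7]
force: [0.5, 0.4, 0.2]
grip_width: 0.0101
grasp_force: 0.0
time_s: 16.88
tool_pos: [0.5426, -0.3018, 0.1494]
tool_rot: [180.0, -0.0, 81.7]
force: [0.4, 0.5, 0.1]
grip_width: 0.0004
grasp_force: 0.0
now [ 0.5426 -0.3018  0.1494] [ 1.7999e+02 -2.0000e-02  8.1700e+01] n 3 d [-0.0005  0.0005 -0.0814]
[[0.001, -0.002, 0.339], [0.002, -0.002, 0.339], [0.002, -0.002, 0.339]]
turn [0.0, -0.0, 0.0002]
((552.006591796875, -227.46798706054688), (99.4631118774414, 47.30221176147461), 81.91232299804688)
```

```bash
python3 -m creep '{"translation":[[0,0,0.3],[0,0,0.3],[0,0,0.25],[0,0,0.15],[0,0,0]],"turn":[[0,0,0],[0,0,0],[0,0,0],[0,0,0],[0,0,0]],"grip":[0,0,0,0,0]}'
python3 -m creep '{"translation":[[0.1,0,0],[0.1,0,0],[0.1,0,0],[0,0,0]],"turn":[[0,0,0],[0,0,0],[0,0,0],[0,0,0]],"grip":[0,0,0,0]}'
```

```text
time_s: 17.55
tool_pos: [0.5417, -0.3023, 0.0685]
tool_rot: [-179.9, -0.0, 81.6]
force: [-0.5, -0.4, 0.5]
grip_width: 0.0006
grasp_force: 0.0
time_s: 18.05
tool_pos: [0.5464, -0.2774, 0.0698]
tool_rot: [179.9, -0.1, 81.7]
force: [-0.3, 0.8, -0.2]
grip_width: 0.0005
grasp_force: 0.1
```

```bash
python3 -m creep '{"translation":[[0.12,0,0],[0.2,0,0],[0.2,0,0],[0.2,0,0],[0.2,0,0]],"turn":[[0,0,0],[0,0,0],[0,0,0],[0,0,0],[0,0,0]],"grip":[0,0,0,0,0]}'
python3 -m creep '{"translation":[[0.15,0,0],[0.1,0,0],[0.05,0,0],[0,0,0]],"turn":[[0,0,0],[0,0,0],[0,0,0],[0,0,0]],"grip":[0,0,0,0]}'
python3 - <<'E'
from h import *
o=env.get_obs(); p=np.array(o["tool_pos"])[:2]*1000-[577.3,-67]; print("local",p@[.9888,-.1495],p@[.1495,.9888])
c,R,t=cam("scene"); cv2.imwrite("pics/s8.png",cv2.resize(c["frame"][170:320,150:350][...,::-1],(800,600),interpolation=cv2.INTER_CUBIC))
E
```

```text
time_s: 18.68
tool_pos: [0.5569, -0.2047, 0.0696]
tool_rot: [180.0, -0.0, 81.7]
force: [1.7, -4.1, 0.6]
grip_width: 0.0003
grasp_force: 1.8
time_s: 19.18
tool_pos: [0.5592, -0.1812, 0.0689]
tool_rot: [-179.9, -0.1, 81.6]
force: [0.6, -0.4, 0.4]
grip_width: 0.0006
grasp_force: 0.0
local -0.8331465598733532 -115.61674639594597
```

View pics/s8.png

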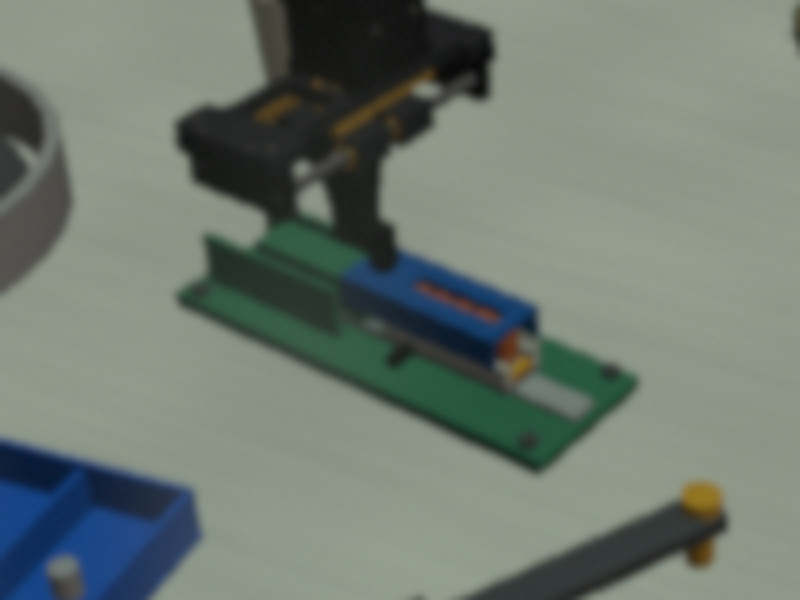

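The rail now passes cleanly over the strip and is nearly shut. I'll push on in small steps until it meets the stop.

```bash
python3 -m creep '{"translation":[[0.06,0,0],[0.06,0,0],[0.06,0,0],[0.04,0,0]],"turn":[[0,0,0],[0,0,0],[0,0,0],[0,0,0]],"grip":[0,0,0,0]}'
python3 -m creep '{"translation":[[0.03,0,0],[0.03,0,0]],"turn":[[0,0,0],[0,0,0]],"grip":[0,0]}'
python3 -m creep '{"translation":[[0.03,0,0],[0.0,0,0]],"turn":[[0,0,0],[0,0,0]],"grip":[0,0]}'
```

```text
time_s: 19.73
tool_pos: [0.5617, -0.1643, 0.0689]
tool_rot: [-179.9, -0.0, 81.6]
force: [-1.3, -3.0, -1.2]
grip_width: 0.0004
grasp_force: 1.3
time_s: 19.98
tool_pos: [0.5631, -0.1599, 0.0693]
tool_rot: [-180.0, -0.0, 81.6]
force: [-1.7, -2.5, -1.6]
grip_width: 0.0002
grasp_force: 1.3
time_s: 20.23
tool_pos: [0.5636, -0.1575, 0.0694]
tool_rot: [180.0, -0.0, 81.6]
force: [-2.7, -2.0, -0.5]
grip_width: 0.0001
grasp_force: 1.2
```

```bash
python3 -m creep '{"translation":[[0.03,0,0],[0.0,0,0]],"turn":[[0,0,0],[0,0,0]],"grip":[0,0]}'
python3 -m creep '{"translation":[[0.03,0,0],[0.0,0,0]],"turn":[[0,0,0],[0,0,0]],"grip":[0,0]}'
python3 -m creep '{"translation":[[0.03,0,0],[0.0,0,0]],"turn":[[0,0,0],[0,0,0]],"grip":[0,0]}'
```

```text
time_s: 20.48
tool_pos: [0.5636, -0.1574, 0.0695]
tool_rot: [180.0, 0.2, 81.6]
force: [-1.6, -6.7, -1.2]
grip_width: 0.0006
grasp_force: 3.0
time_s: 20.72
tool_pos: [0.5636, -0.1573, 0.0696]
tool_rot: [179.9, 0.3, 81.5]
force: [-2.5, -9.2, -2.2]
grip_width: 0.0005
grasp_force: 5.3
time_s: 20.98
tool_pos: [0.5636, -0.1572, 0.0696]
tool_rot: [179.9, 0.5, 81.4]
force: [-2.7, -12.7, -2.9]
grip_width: 0.0006
grasp_force: 7.1
```

The force is climbing with no further motion at local y = -91 mm (expected -90 ± 4), so the rail is at its stop. I'll back off, lift and check.

```bash
python3 -m creep '{"translation":[[-0.2,0,0],[-0.2,0,0],[0,0,-0.5],[0,0,-0.6],[-0.5,0,0]],"turn":[[0,0,0],[0,0,0],[0,0,0],[0,0,0],[0,0,0]],"grip":[0,0,0,0,0]}'
python3 -m creep '{"translation":[[-0.6,0,0],[-0.6,0,0],[0,0,0],[0,0,0]],"turn":[[0,0,0],[0,0,0],[0,0,0],[0,0,0]],"grip":[0,0,0,0]}'
python3 - <<'E'
from h import *
c,R,t=cam("wrist"); f=c["frame"]; b=cv2.cvtColor(f,cv2.COLOR_RGB2HSV).astype(int)
K=c["K"]; m=(b[...,0]>100)&(b[...,0]<125)&(b[...,1]>120); m[:, :230]=0; m[:,400:]=0; m[260:]=0
v,u=np.where(m); P=wray(c,R,t,np.c_[u,v],.056)[:,:2]*1000
r=cv2.minAreaRect(P.astype(np.float32)); print(r)
a=P-[577.3,-67]; l=a@[.1495,.9888]; print("rail y local range",np.percentile(l,[.5,99.5]))
g=(b[...,0]>65)&(b[...,0]<85)&(b[...,1]>100); g[:,:230]=0; g[:,400:]=0; g[120:]=0
v,u=np.where(g); G=(wray(c,R,t,np.c_[u,v],.012)[:,:2]*1000-[577.3,-67])@[.1495,.9888]; print("foot front local",np.percentile(G,99.5))
cv2.imwrite("pics/w9.png",f[...,::-1]); print(env.get_obs()["tool_pos"])
E
```

```text
time_s: 21.6
tool_pos: [0.5588, -0.219, 0.1617]
tool_rot: [179.5, -0.2, 82.1]
force: [0.4, -0.2, 0.4]
grip_width: 0.0006
grasp_force: 0.0
time_s: 22.1
tool_pos: [0.5406, -0.3161, 0.1573]
tool_rot: [180.0, -0.1, 81.6]
force: [-1.4, 0.7, -0.4]
grip_width: 0.0003
grasp_force: 0.0
((566.9446411132812, -150.97640991210938), (24.582923889160156, 48.93357467651367), 81.44480895996094)
rail y local range [-96.05922762 -72.37328476]
foot front local -53.3454892577641
[ 0.54102923 -0.31520294  0.15723791]
```

View pics/w9.png

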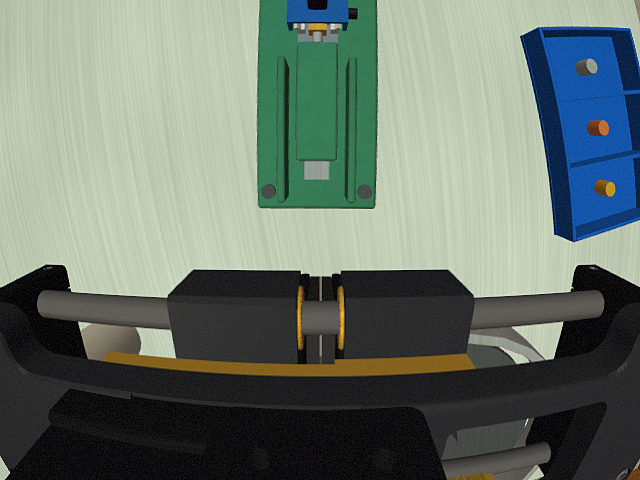

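The rail covers the channel and is clear of the guides. Its rear edge is at row 27 and the guides' front ends at row 57. I'll check the opening numerically: the rail's rear edge should be 24 mm ahead of the guide fronts.

Run:
```python
from h import *
c,R,t=cam("wrist")
L=lambda u,v,z:(wray(c,R,t,[(u,v)],z)[0][:2]*1000-[577.3,-67])@[.1495,.9888]
a=L(318,24,.056); g=(L(281,57,.048)+L(352,57,.048))/2; gr=(L(281,202,.048)+L(352,202,.048))/2
print("rail rear",a,"guides",g,gr,"len(110)",g-gr,"opening est",24-(a-g), "via rear", -46-(-180+(a-gr)))
f,W=cloud("top"); h=cv2.cvtColor(f,cv2.COLOR_RGB2HSV).astype(int); b=np.zeros(f.shape[:2],bool); b[208:285,340:475]=1
b&=(h[...,0]>95)&(h[...,0]<125)&(h[...,1]>100)&(W[...,2]>.045)&(W[...,2]<.065)
P=(W[b][:,:2]*1000-[577.3,-67])@np.array([.1495,.9888]); d0=np.load("top0.npz"); f0,W0=d0["f"],d0["W"]; h0=cv2.cvtColor(f0,cv2.COLOR_RGB2HSV).astype(int)
b0=np.zeros(f.shape[:2],bool); b0[208:285,340:475]=1; b0&=(h0[...,0]>95)&(h0[...,0]<125)&(h0[...,1]>100)&(W0[...,2]>.045)&(W0[...,2]<.065)
P0=(W0[b0][:,:2]*1000-[577.3,-67])@np.array([.1495,.9888]); print("travel",np.percentile(P,[1,99])-np.percentile(P0,[1,99]))
```

```text
rail rear -91.43743341434389 guides -114.62589472365343 -222.89342277045202 len(110) 108.26752804679859 opening est 0.8115386906904547 via rear 2.544010643891852
travel [139.32116137 139.2304471 ]
```

```bash
python3 -c "
from cell import env
print(env.sign_off())"
```

```text
the job is handed in; nothing more can be done
None
```

The fresh strip is seated flat behind the sill and released, and the rail is pushed to its stop (139 mm of travel, measured opening about 1–2.5 mm); the job is handed in with no verdict returned, and I viewed 13 pictures, over the limit of 10.

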